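# Set the dropper bottle down inside the packed steel pot

### The arm

A 6-joint arm with a two-finger parallel gripper is mounted at the origin on a cart in front of the work surface, level with it; the furniture and walls round the work are solid. World frame = base frame: x ahead of the robot, y to its left, z up, the work surface at z = 0. Lengths are in m, angles in rad, forces in N, time in s.
With the tool pointing down it reaches from about 0.275 to 0.75 m from the base axis. Payload 10.2 kg.
Tool frame: the origin (TCP) lies on the centre line of the jaws, within the pads' length; the fingertips stand 22 mm ahead of it and the grasp point (between the pads) lies 3 mm ahead of it (arm.tips_ahead is the z of the fingertips in the tool frame, in m); z points along the fingers, y is the direction in which the jaws open and shut (so a half turn about z gives the same grasp; the last joint's range is limited). The gripper opens to 88 mm and grips with 3 to 60 N. Pads are 18 mm wide; open, the fingers measure 123 mm over their backs; the gripper's body (75 mm by 187 mm) begins 45 mm behind the grasp point.
Start: joints at [1.058, 0.313, 1.498, -0, 1.331, -0.223], TCP at [0.15, 0.503, 0.261] pointing down, gripper open.
Joint ranges: [-2.94, 2.94], [-0.97, 2.17], [0.19, 2.56], [-1.23, 4.37], [0.02, 3.11], [-2.88, 2.88]. Speed limits (rad/s): [2.39, 2.39, 3.01, 3.14, 3.14, 3.14].

### API

Orientations are given as a unit quaternion [w, x, y, z].
In Python, from station import readout, imaging, arm gives the robot as it stands.
- The arm moves only by the tool play_rows, never from a script. Its argument "commands" is a list of rows, each an object with "delta_pos": the shift along the world's x, y, z normalised to -1 to 1, where 1 is 300 mm, a list of three; "rot": the turn, a rotation vector about the world's x, y, z normalised to -1 to 1, where 1 is pi rad, a list of three. In form: [{"delta_pos": [x, y, z], "rot": [rx, ry, rz]}, ...]. A call has 1 to 20 rows; each row is the pose to reach, as a shift and turn from the pose measured when the call began, turning the shorter way round; what a row does not reach only later rows make up. A row lasts 1/8 s, in which the tool goes at most 62.5 mm and 10.7 degrees, less where a joint would pass 70% of its speed; a pose out of reach is approached as far as the arm can. A call with a number of a shift or a turn outside -1 to 1 is refused whole. A call with a gripper value outside its range is refused whole. "gripper" is the opening, from 0 (shut) to 1 (fully open), set as the call begins (left out, the last holds). The fingers move at their own pace and stop on an object; "squeeze" is the grip in N (left out, the last holds). Time passes only in rows, so rows that repeat a pose let the fingers close. It gives the time, the measured TCP pose, the force and the opening at its end, in the units of the state.
- readout.read_state(): the state, without advancing time (a new reading comes with each control period).
- imaging.snapshot(name): name is "scene" or "top"; returns a dict with "image" (480x640x3 uint8, red, green, blue), "z_map" (480x640 float32, m along the optical axis (not along the pixel's ray), 0 where there is no reading), "intrinsics" (3x3 intrinsics, pixels), "world_to_cam" (4x4, takes a point from world to camera coordinates). Camera axes: x right, y up, looking along -z (the intrinsics and any distortion apply to the point x, -y, -z); pixel columns grow to the right and rows downward; lengths in m; the calibration is good to about 2 mm. A picture is of the moment at which its call begins.
- arm.sign_off(): hands the job in, once; it reports no verdict.
The state is a dict: "time": time; "joints": joint angles; "qvel": joint speeds; "tau": joint torques, N m; "tcp_pos": TCP position; "eef_rot": TCP orientation; "wrist_force": force on the tool from outside, world axes, zero at the start; "wrist_torque": the same for the moment, N m; "gripper_width": finger opening in m.
Only numpy, scipy, OpenCV 4.12 (cv2) and the standard library are available. Lean on these libraries where they do the work, as an engineer would, in place of code of your own. Each camera call takes 0.05 s, during which the arm holds its last target. There are 200 camera calls.

### The job

Put the small dropper bottle into the open steel pot. Nobody knows how high the pot is packed, so lower the bottle gently until you feel it touch the packing, only then let go, and leave it standing upright near the middle of the pot. Do not drop it or push it down hard, and leave the other bottles where they stand.

Things in the scene. Friction and masses are not known exactly. Their poses are not given: they have to be found in the camera images.
- dropper: Small brown dropper bottle, smaller than the other bottles: round body 34 mm in diameter, straight from the base to 45 mm up; 78 mm tall with its black screw cap (25 mm in diameter, the top 16 mm). 0.06 to 0.12 kg. Origin: centre of its underside, z up. It stands upright in one of three places among the two larger bottles; grasp it round the body from above, about 40 mm above its base.
- pot: Open round steel pot, opaque 3 mm walls, outer diameter 140 mm, inner 134 mm, rim 78 mm above the bench; two small lugs stand out 12 mm from its sides at 56 mm height. It does not move. Origin: centre of its underside, z up. Inside is firm, level cork packing over the full width; the height of its top above the bench is unknown, 17 to 47 mm. The bottle will stick out over the rim.
- pot_mouth (a point): Centre of the pot's mouth, at rim height, 78 mm above the bench.
- bottle_a: Bystander: larger white reagent bottle with a screw cap, 45 mm in diameter, 92 mm tall. Origin: centre of its underside. Must be left where it stands.
- bottle_b: Bystander: second larger white reagent bottle, same shape and size, 45 mm in diameter, 92 mm tall. Origin: centre of its underside. Must be left where it stands.

How it is judged:
By the outcome, as a careful person would: the job done as asked, in the order asked, and still so for the second after the job is handed in, with the robot touching nothing.
It also fails if it takes over 38 s, if anything falls off the work surface, if the arm or the gripper's body presses on something with over 40 N, if the wrist force passes 120 N, or if a joint passes its speed limit or range.

## Working session

There is one attempt and no reset: what is moved stays moved. The work goes in short steps, Python scripts to look and compute and a tool call to move; the robot and the scene stay as the last step left them, time stands still between calls to the robot, and variables do not carry over. Pictures are saved under pics/ and viewed, on a budget of 10 in all, crops included, one or two more only if the job needs it, and the job is handed in when it is done.

Besides the shell and the picture viewer there is one more tool, called as name([rows], argument=value, ...), one row to a line, values as JSON. play_rows: Moves the arm, as the interface text tells. Scaled input: -1 to 1 covers 300 mm each way for a shift and pi rad each way for a turn. Its arguments: {"type":"object","properties":{"commands":{"type":"array","items":{"type":"object","properties":{"delta_pos":{"type":"array","items":{"type":"number","minimum":-1,"maximum":1}},"rot":{"type":"array","items":{"type":"number","minimum":-1,"maximum":1}}}}},"gripper":{"type":"number"},"squeeze":{"type":"number"}},"required":["commands"]}

```bash
mkdir -p pics
cat > h.py <<'E'
import numpy as np, cv2
from station import readout, imaging, arm
def snap(n,f=None):
    s=imaging.snapshot(n)
    if f: cv2.imwrite(f,s["image"][:,:,::-1])
    return s
def cloud(s):
    K=s["intrinsics"];z=s["z_map"];v,u=np.mgrid[:480,:640]
    c=np.stack([(u-K[0,2])/K[0,0]*z,-(v-K[1,2])/K[1,1]*z,-z,np.ones_like(z)],-1)
    p=c@np.linalg.inv(s["world_to_cam"]).T
    p[z==0]=np.nan
    return p[...,:3]
E
python3 - <<'E'
from h import *
for n in("scene","top"):
    s=snap(n,f"pics/{n}1.png"); np.savez(f"{n}1.npz",**s)
    print(n,np.linalg.inv(s["world_to_cam"]).round(3).tolist(),s["intrinsics"].tolist(),(s["z_map"]>0).mean())
st=readout.read_state();print(st)
E
```

```text
scene [[-0.697, 0.511, -0.504, 0.036], [-0.717, -0.5, 0.485, 0.096], [-0.004, 0.7, 0.715, 0.697], [0.0, 0.0, 0.0, 1.0]] [[475.5569049443954, 0.0, 315.0389355150274], [0.0, 475.5569049443954, 240.4169537406347], [0.0, 0.0, 1.0]] 0.9959635416666667
top [[-0.021, 0.992, -0.126, 0.376], [-1.0, -0.024, -0.019, -0.312], [-0.022, 0.126, 0.992, 0.924], [0.0, 0.0, 0.0, 1.0]] [[451.4489014049608, 0.0, 323.54471102735187], [0.0, 451.4489014049608, 236.10405155384143], [0.0, 0.0, 1.0]] 0.99591796875
{'time': 0.1, 'joints': array([ 1.05759017e+00,  3.13413165e-01,  1.49834659e+00, -6.95808465e-06,
        1.33094809e+00, -2.23386760e-01]), 'qvel': array([ 3.80848741e-04, -9.07297276e-04, -3.83659705e-05, -1.97872112e-03,
        1.66590346e-03, -1.10528244e-03]), 'tau': array([ 4.08823529e-03, -4.02813184e+01, -2.52646869e+01,  6.96564023e-02,
        3.41885048e-02, -3.73754335e-05]), 'tcp_pos': array([0.14995033, 0.50294311, 0.26021395]), 'eef_rot': array([-1.97596214e-04,  1.44402235e-01,  9.89518915e-01, -5.21419178e-04]), 'wrist_force': array([-0.16069801,  0.01417196, -0.40529501]), 'wrist_torque': array([0.01632567, 0.02178346, 0.00860066]), 'gripper_width': 0.08851300252160758}
```

View pics/scene1.png

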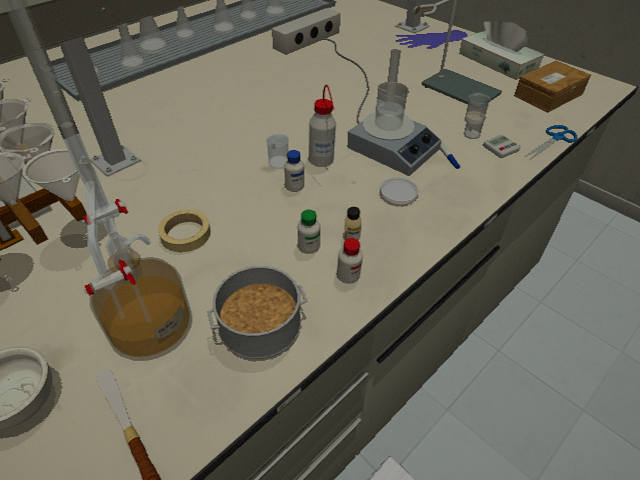

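View pics/top1.png

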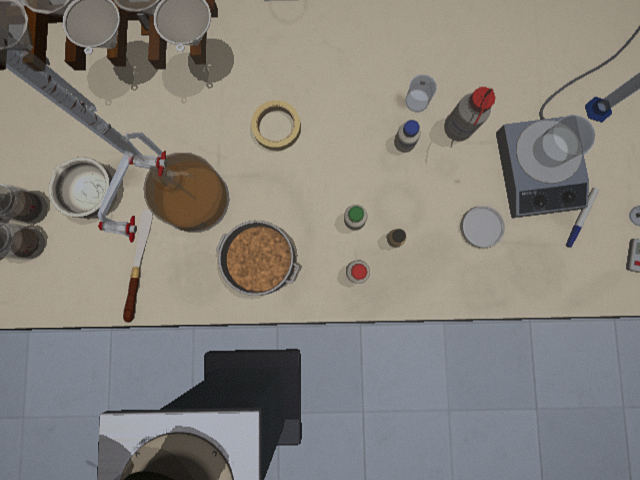

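The scene view shows the dropper's black cap at about (353,213), between the green-capped bottle (308,230) and the red-capped one (350,260). In the top view the cap is at (397,237), green at (356,216), red at (358,271) and the pot at (258,258).

Run:
```python
from h import *
C={}
for n in("scene","top"):
    s=dict(np.load(f"{n}1.npz"));p=cloud(s)
    seeds={"scene":{"drop":(353,212),"green":(308,217),"red":(350,247),"cork":(258,308)},"top":{"drop":(397,235),"green":(356,214),"red":(358,270),"cork":(258,258)}}[n]
    for k,(u,v) in seeds.items():
        q=p[v,u]; 
        d=np.linalg.norm(p[...,:2]-q[:2],axis=-1)
        zz=p[...,2]
        if k=="cork":
            m=(d<.085)&(abs(zz-.078)<.006); 
        else:
            m=(d<.03)&(abs(zz-q[2])<.005)
        P=p[m]; 
        c,r=cv2.minEnclosingCircle((P[:,:2]*1000).astype(np.float32))
        print(n,k,q.round(4),m.sum(),P.mean(0).round(4),np.round(c,1),round(r,1))
    # everything tall near work
    m=(p[...,2]>.03)&(p[...,0]>.2)&(p[...,0]<.62)&(p[...,1]>-.65)&(p[...,1]<.05)
    num,l,stt,cen=cv2.connectedComponentsWithStats(m.astype(np.uint8))
    for i in range(1,num):
        if stt[i,4]>60: P=p[l==i];print(stt[i],P.min(0).round(3),P.max(0).round(3))
```

```text
scene drop [ 0.4763 -0.4307  0.0784] 95 [ 0.479  -0.4358  0.0763] [ 480.1 -436.5] 13.0
scene green [ 0.5167 -0.3493  0.0913] 140 [ 0.5205 -0.3552  0.0904] [ 522.2 -357. ] 16.1
scene red [ 0.4086 -0.3483  0.0916] 167 [ 0.4122 -0.3571  0.0904] [ 413.7 -358. ] 15.8
scene cork [ 0.4537 -0.1706  0.0376] 827 [ 0.4453 -0.1646  0.077 ] [ 444.6 -166.5] 73.2
[    3     0   187   354 13841] [ 0.458 -0.099  0.03 ] [0.619 0.048 0.537]
[345 207  17  26 364] [ 0.463 -0.452  0.03 ] [ 0.495 -0.42   0.08 ]
[298 210  23  35 640] [ 0.499 -0.376  0.03 ] [ 0.542 -0.334  0.094]
[338 238  25  37 713] [ 0.392 -0.376  0.03 ] [ 0.435 -0.336  0.095]
[ 208  266  100   86 6156] [ 0.374 -0.246  0.03 ] [ 0.518 -0.085  0.081]
top drop [ 0.4825 -0.434   0.077 ] 132 [ 0.4818 -0.4375  0.0751] [ 481.6 -437.6] 12.6
top green [ 0.5222 -0.3573  0.0902] 191 [ 0.5228 -0.3566  0.0893] [ 523.3 -356.6] 14.8
top red [ 0.4176 -0.3578  0.0897] 202 [ 0.4143 -0.359   0.0894] [ 414.4 -359.1] 14.7
top cork [ 0.4486 -0.1636  0.0328] 585 [ 0.4453 -0.1648  0.0766] [ 446.1 -165.7] 71.3
[    0    27   227   216 10274] [ 0.46 -0.1   0.03] [0.62  0.046 0.585]
[344 205  23  24 444] [ 0.502 -0.379  0.03 ] [ 0.546 -0.336  0.093]
[ 216  221   84   75 4535] [ 0.376 -0.247  0.03 ] [ 0.516 -0.086  0.082]
[388 229  18  18 258] [ 0.465 -0.453  0.031] [ 0.498 -0.422  0.079]
[346 261  24  23 435] [ 0.394 -0.381  0.033] [ 0.436 -0.337  0.093]
```

Run:
```python
from h import *
P=np.concatenate([cloud(dict(np.load(f"{n}1.npz"))).reshape(-1,3) for n in("scene","top")])
P=P[np.isfinite(P).all(1)]
xs=np.arange(-.1,.85,.05);ys=np.arange(.55,-.75,-.05)
print("y\\x  ",*["%4d"%(x*1000) for x in xs])
for y in ys:
    r=[]
    for x in xs:
        m=(abs(P[:,0]-x-.025)<.025)&(abs(P[:,1]-y+.025)<.025)
        r.append("%4d"%(P[m,2].max()*1000) if m.sum()>3 else "   .")
    print("%5d"%(y*1000),*r)
```

```text
y\x   -100  -50    0   50  100  150  200  250  300  350  400  450  500  550  600  650  700  750  800
  550 -892 -887 -889 -884 -887 -886 -887 -895    .    .    .    .    .    .    .    .    .    .    .
  500 -888 -889 -889 -891 -886 -887 -889 -891    .    .    .    .    .    .    .    .    .    .    .
  449 -892 -887 -889 -885 -890 -885 -887 -895    .    .    .    .    .    .    .    .    0    0    2
  399 -894 -889 -888 -888 -890 -886 -888 -891    4    4    2   44   43   52    3    5    3    4   76
  349    . -887 -890 -884 -889 -886 -889 -888    3    4    3  106  104  105    5    5    4    3   75
  299    . -895 -890 -887 -887 -886 -887 -889    4    3    3  108  107  106    2    4    4    3  159
  249    .    . -890 -888 -889 -886 -887 -893    3    3    3    4   63   62   63   60    3    3  179
  199    .    .    3    2    2 -791 -889 -893    3    4    4    4   65   64   64   62    3    3  179
  149    .    .   13    4    6 -792 -887 -889   16   16   13    4   60   63   63    3    4    4  180
   99    .    .   21   34    4 -793 -887 -890   15   15   16   10    4    4    3    3    5
[... 926 characters left out ...]
-891 -887 -891 -890 -888 -889 -891 -893    3    3    3   80    3    3    2   66    3    4    3
 -450 -890 -889 -890 -887 -889 -889 -889 -891    3    3    3   54    3    3    3   94   91   69   69
 -500 -889 -889 -888 -889 -892 -885 -889 -889    3    2    3    3    4    4    3    2   68   69   68
 -550 -889 -891 -887 -886 -880 -891 -888 -888    3    6    3   17   18    3    3  205  204    3    3
 -600 -888 -891 -888 -889 -889 -885 -889 -886    2    3    3   18   19    3    3  117  154    2    4
 -650 -890 -890 -889 -887 -889 -888 -889 -891    3    3    2   17   49   70  160   70   58    2    3
 -700 -889 -891 -891 -890 -888 -889 -887 -888    3    2    3    3   62   70  160  160   68    2    2
```

play_rows([
  {"delta_pos": [0.333, -0.933, 0.1], "rot": [0, 0, 0]},
  {"delta_pos": [0.333, -0.933, 0.1], "rot": [0, 0, 0]},
  {"delta_pos": [0.333, -0.933, 0.1], "rot": [0, 0, 0]},
  {"delta_pos": [0.333, -0.933, 0.1], "rot": [0, 0, 0]},
  {"delta_pos": [0.333, -0.933, 0.1], "rot": [0, 0, 0]},
  {"delta_pos": [0.333, -0.933, 0.1], "rot": [0, 0, 0]},
  {"delta_pos": [0.333, -0.933, 0.1], "rot": [0, 0, 0]},
], gripper=0.8, squeeze=12)

```text
time: 0.98
tcp_pos: [0.2497, 0.2234, 0.2901]
eef_rot: [-0.0, 0.144, 0.99, -0.0]
wrist_force: [0.2, -0.1, 0.3]
gripper_width: 0.0708
```

play_rows([
  {"delta_pos": [0.2, -0.4, 0], "rot": [0, 0, 0]},
  {"delta_pos": [0.2, -0.4, 0], "rot": [0, 0, 0]},
  {"delta_pos": [0.2, -0.98, 0], "rot": [0, 0, 0]},
  {"delta_pos": [0.2, -0.98, 0], "rot": [0, 0, 0]},
  {"delta_pos": [0.2, -0.98, 0], "rot": [0, 0, 0]},
  {"delta_pos": [0.2, -0.98, 0], "rot": [0, 0, 0]},
  {"delta_pos": [0.2, -0.98, 0], "rot": [0, 0, 0]},
])

```text
time: 1.85
tcp_pos: [0.31, -0.0695, 0.2898]
eef_rot: [-0.001, 0.144, 0.99, -0.0]
wrist_force: [0.1, 0.8, 0.0]
gripper_width: 0.0704
```

play_rows([
  {"delta_pos": [0, -0.9, 0], "rot": [0, 0, 0]},
  {"delta_pos": [0, -0.9, 0], "rot": [0, 0, -0.05]},
  {"delta_pos": [0, -0.9, 0], "rot": [0, 0, -0.1]},
  {"delta_pos": [0, -0.9, 0], "rot": [0, 0, -0.408]},
  {"delta_pos": [0, -0.9, 0], "rot": [0, 0, -0.408]},
  {"delta_pos": [0, -0.9, 0], "rot": [0, 0, -0.408]},
  {"delta_pos": [0, -0.9, 0], "rot": [0, 0, -0.408]},
  {"delta_pos": [0, -0.9, 0], "rot": [0, 0, -0.408]},
  {"delta_pos": [0, -0.9, 0], "rot": [0, 0, -0.408]},
  {"delta_pos": [0, -0.9, 0], "rot": [0, 0, -0.408]},
])

```text
time: 3.1
tcp_pos: [0.3109, -0.3385, 0.2898]
eef_rot: [-0.001, 0.705, 0.709, 0.0]
wrist_force: [-0.1, -0.3, 0.3]
gripper_width: 0.0706
```

play_rows([
  {"delta_pos": [0.567, -0.328, -0.4], "rot": [0, 0, 0]},
  {"delta_pos": [0.567, -0.328, -0.4], "rot": [0, 0, 0]},
  {"delta_pos": [0.567, -0.328, -0.4], "rot": [0, 0, 0]},
  {"delta_pos": [0.567, -0.328, -0.4], "rot": [0, 0, 0]},
  {"delta_pos": [0.567, -0.328, -0.4], "rot": [0, 0, 0]},
  {"delta_pos": [0.567, -0.328, -0.4], "rot": [0, 0, 0]},
])

```text
time: 3.85
tcp_pos: [0.481, -0.4364, 0.1704]
eef_rot: [-0.001, 0.704, 0.71, 0.0]
wrist_force: [-0.4, 0.6, 0.3]
gripper_width: 0.0708
```

Run:
```python
from h import *
s=snap("top"); s2=snap("scene")
im=np.hstack([cv2.resize(s["image"][160:320,280:480],None,fx=2,fy=2),cv2.resize(s2["image"][140:300,270:470],None,fx=2,fy=2)])
cv2.imwrite("pics/above.png",im[:,:,::-1]); st=readout.read_state();print(st["tcp_pos"],st["joints"])
```

```text
[ 0.48077929 -0.43673417  0.17134479] [-9.17679992e-01  6.59950988e-01  1.20026265e+00  6.66390523e-04
  1.28099688e+00 -9.24753171e-01]
```

View pics/above.png

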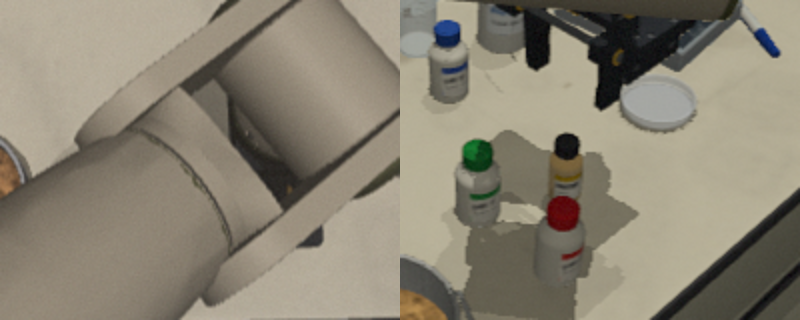

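The crop shows the gripper above and behind the dropper, with its fingers spread along x. The bottles are all still standing. Next I descend and close.

play_rows([
  {"delta_pos": [0, 0, -0.15], "rot": [0, 0, 0]},
  {"delta_pos": [0, 0, -0.27], "rot": [0, 0, 0]},
  {"delta_pos": [0, 0, -0.35], "rot": [0, 0, 0]},
  {"delta_pos": [0, 0, -0.4], "rot": [0, 0, 0]},
  {"delta_pos": [0, 0, -0.424], "rot": [0, 0, 0]},
  {"delta_pos": [0, 0, -0.424], "rot": [0, 0, 0]},
])

```text
time: 4.7
tcp_pos: [0.4809, -0.4369, 0.0447]
eef_rot: [0.001, 0.705, 0.71, 0.0]
wrist_force: [-0.2, -0.9, 0.3]
gripper_width: 0.0702
```

play_rows([
  {"delta_pos": [0, 0, 0], "rot": [0, 0, 0]},
  {"delta_pos": [0, 0, 0], "rot": [0, 0, 0]},
  {"delta_pos": [0, 0, 0], "rot": [0, 0, 0]},
  {"delta_pos": [0, 0, 0], "rot": [0, 0, 0]},
  {"delta_pos": [0, 0, 0], "rot": [0, 0, 0]},
  {"delta_pos": [0, 0, 0], "rot": [0, 0, 0]},
  {"delta_pos": [0, 0, 0], "rot": [0, 0, 0]},
  {"delta_pos": [0, 0, 0], "rot": [0, 0, 0]},
], gripper=0.25, squeeze=12)

```text
time: 5.7
tcp_pos: [0.4809, -0.437, 0.0448]
eef_rot: [0.001, 0.705, 0.71, 0.0]
wrist_force: [0.4, 0.8, 2.4]
gripper_width: 0.0337
```

play_rows([
  {"delta_pos": [0, 0, 0.05], "rot": [0, 0, 0]},
  {"delta_pos": [0, 0, 0.15], "rot": [0, 0, 0]},
  {"delta_pos": [0, 0, 0.3], "rot": [0, 0, 0]},
  {"delta_pos": [0, 0, 0.45], "rot": [0, 0, 0]},
  {"delta_pos": [0, 0, 0.5], "rot": [0, 0, 0]},
  {"delta_pos": [0, 0, 0.5], "rot": [0, 0, 0]},
  {"delta_pos": [0, 0, 0.5], "rot": [0, 0, 0]},
])

```text
time: 6.58
tcp_pos: [0.4805, -0.4365, 0.1928]
eef_rot: [-0.001, 0.705, 0.71, 0.0]
wrist_force: [0.1, -0.1, -1.6]
gripper_width: 0.0334
```

Run:
```python
from h import *
s=snap("top"); s2=snap("scene")
im=np.hstack([cv2.resize(s["image"][160:320,280:480],None,fx=2,fy=2),cv2.resize(s2["image"][140:300,270:470],None,fx=2,fy=2)])
cv2.imwrite("pics/lift.png",im[:,:,::-1]); st=readout.read_state();print(st["tcp_pos"],st["wrist_force"],st["gripper_width"])
```

```text
[ 0.48061636 -0.43660452  0.19303697] [-0.67323404  0.49616407 -0.84199008] 0.03363133156002211
```

View pics/lift.png

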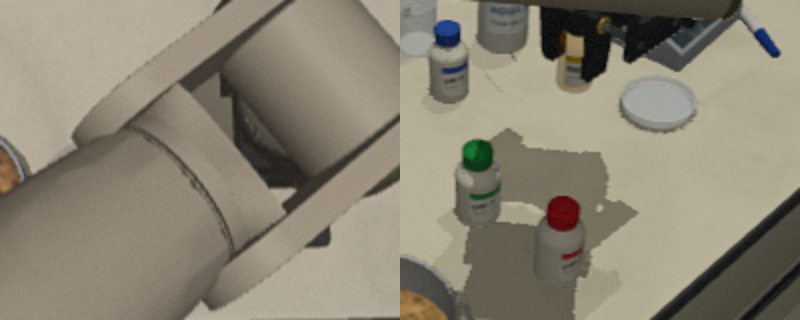

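The dropper is held upright between the fingers in the scene crop at (575,60), and both bystanders are in place. Before I carry it over, I check how far the arm stays from the glassware beside the pot.

Run:
```python
from h import *
from scipy.spatial import cKDTree
A=[];O=[]
for n in("scene","top"):
    o=dict(np.load(n+"1.npz"));s=snap(n);p=cloud(s);q=cloud(o)
    m=(o["z_map"]-s["z_map"]>.05)&(p[...,2]>.1)&(s["z_map"]>0)
    A.append(p[m]);O.append(q[(q[...,2]>.1)&(q[...,0]>.3)])
A=np.concatenate(A);O=np.concatenate(O)
t=np.array([.4806,-.4366]);g=np.array([.4455,-.166])
c,s_=np.cos(.38),np.sin(.38);R=np.array([[c,-s_],[s_,c]])
B=A.copy();B[:,:2]=(A[:,:2]-t)@R.T+g
for z in np.arange(.1,.8,.1):
    k=(B[:,2]>z)&(B[:,2]<z+.1)
    if k.any():print(round(z,1),B[k].min(0).round(3),B[k].max(0).round(3))
for dz in(0,-.07):
    d,i=cKDTree(O).query(B+[0,0,dz]);j=np.argsort(d)[:1];print(d[j],B[j],O[i[j]])
st=readout.read_state();print(st["wrist_force"])
```

```text
0.1 [ 0.409 -0.187  0.147] [ 0.468 -0.144  0.2  ]
0.2 [-0.112 -0.23   0.2  ] [0.473 0.275 0.3  ]
0.3 [-0.014 -0.186  0.3  ] [0.441 0.275 0.4  ]
0.4 [ 0.031 -0.235  0.4  ] [0.509 0.239 0.5  ]
0.5 [ 0.036 -0.122  0.5  ] [0.35  0.205 0.6  ]
0.6 [ 0.058 -0.02   0.6  ] [0.236 0.146 0.615]
[0.10835197] [[ 0.46969541 -0.11882455  0.24301798]] [[ 0.47485399 -0.0108442   0.25035162]]
[0.08978603] [[ 0.46802774 -0.14576121  0.18187771]] [[ 0.53012482 -0.08180494  0.10115012]]
[-1.31208971 -0.33151999 -1.53847338]
```

About 9 cm of clearance is fine. Carrying it over.

play_rows([
  {"delta_pos": [-0.01, 0.08, 0], "rot": [0, 0, 0]},
  {"delta_pos": [-0.03, 0.22, 0], "rot": [0, 0, 0]},
  {"delta_pos": [-0.05, 0.38, 0], "rot": [0, 0, 0]},
  {"delta_pos": [-0.07, 0.54, 0], "rot": [0, 0, 0]},
  {"delta_pos": [-0.09, 0.7, 0], "rot": [0, 0, 0]},
  {"delta_pos": [-0.107, 0.82, 0], "rot": [0, 0, 0]},
  {"delta_pos": [-0.117, 0.9, 0], "rot": [0, 0, 0]},
  {"delta_pos": [-0.117, 0.902, 0], "rot": [0, 0, 0]},
  {"delta_pos": [-0.117, 0.902, 0], "rot": [0, 0, 0]},
])

```text
time: 7.9
tcp_pos: [0.4458, -0.1669, 0.1937]
eef_rot: [-0.0, 0.705, 0.709, 0.0]
wrist_force: [-0.0, -0.2, -1.2]
gripper_width: 0.0336
```

play_rows([
  {"delta_pos": [0, 0, -0.07], "rot": [0, 0, 0]},
  {"delta_pos": [0, 0, -0.15], "rot": [0, 0, 0]},
  {"delta_pos": [0, 0, -0.2], "rot": [0, 0, 0]},
  {"delta_pos": [0, 0, -0.22], "rot": [0, 0, 0]},
  {"delta_pos": [0, 0, -0.22], "rot": [0, 0, 0]},
  {"delta_pos": [0, 0, -0.22], "rot": [0, 0, 0]},
])

```text
time: 8.65
tcp_pos: [0.4462, -0.1671, 0.1283]
eef_rot: [0.001, 0.705, 0.709, 0.0]
wrist_force: [-0.1, 0.0, -0.6]
gripper_width: 0.0334
```

Run:
```python
from h import *
s2=snap("scene")
cv2.imwrite("pics/pot.png",cv2.resize(s2["image"][180:380,150:400],None,fx=2,fy=2)[:,:,::-1])
F=[]
for i in range(6):
    snap("top");st=readout.read_state();F.append(st["wrist_force"])
print(st["tcp_pos"],np.mean(F,0),np.std(F,0),st["gripper_width"],st["eef_rot"])
```

```text
[ 0.44589023 -0.16689179  0.1277959 ] [ 0.1511361  -0.50387711 -0.75742998] [0.33591849 0.18680419 0.26330518] 0.03335168889532165 [1.04938373e-04 7.04747525e-01 7.09458105e-01 3.35048708e-04]
```

View pics/pot.png

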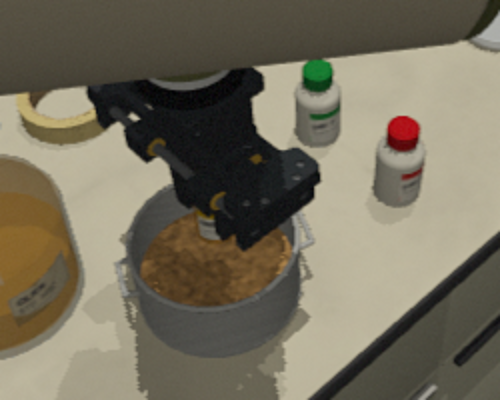

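The picture shows the bottle in the gripper over the pot, with the fingers inside the rim, around (210,220). I now lower it in small steps and watch the force; the free baseline is about -0.8 N in z.

play_rows([
  {"delta_pos": [0, 0, -0.04], "rot": [0, 0, 0]},
  {"delta_pos": [0, 0, -0.08], "rot": [0, 0, 0]},
  {"delta_pos": [0, 0, -0.1], "rot": [0, 0, 0]},
  {"delta_pos": [0, 0, -0.1], "rot": [0, 0, 0]},
])

```text
time: 9.5
tcp_pos: [0.4457, -0.1668, 0.0972]
eef_rot: [-0.0, 0.705, 0.709, 0.0]
wrist_force: [0.3, -0.8, -0.9]
gripper_width: 0.0333
```

play_rows([
  {"delta_pos": [0, 0, -0.01], "rot": [0, 0, 0]},
  {"delta_pos": [0, 0, -0.015], "rot": [0, 0, 0]},
  {"delta_pos": [0, 0, -0.015], "rot": [0, 0, 0]},
])

```text
time: 9.88
tcp_pos: [0.4457, -0.1668, 0.0927]
eef_rot: [-0.0, 0.705, 0.709, 0.0]
wrist_force: [0.3, -0.2, -0.6]
gripper_width: 0.0334
```

play_rows([
  {"delta_pos": [0, 0, -0.01], "rot": [0, 0, 0]},
  {"delta_pos": [0, 0, -0.013], "rot": [0, 0, 0]},
  {"delta_pos": [0, 0, -0.013], "rot": [0, 0, 0]},
])

```text
time: 10.25
tcp_pos: [0.4457, -0.1667, 0.0887]
eef_rot: [-0.001, 0.705, 0.709, 0.0]
wrist_force: [-0.6, -0.2, -0.5]
gripper_width: 0.0332
```

play_rows([
  {"delta_pos": [0, 0, -0.007], "rot": [0, 0, 0]},
  {"delta_pos": [0, 0, -0.007], "rot": [0, 0, 0]},
  {"delta_pos": [0, 0, -0.007], "rot": [0, 0, 0]},
])

```text
time: 10.62
tcp_pos: [0.4457, -0.1668, 0.0867]
eef_rot: [-0.0, 0.705, 0.709, 0.0]
wrist_force: [-0.3, -0.3, -1.1]
gripper_width: 0.0331
```

play_rows([
  {"delta_pos": [0, 0, -0.004], "rot": [0, 0, 0]},
  {"delta_pos": [0, 0, -0.004], "rot": [0, 0, 0]},
])

```text
time: 10.88
tcp_pos: [0.4456, -0.1667, 0.0854]
eef_rot: [-0.001, 0.705, 0.709, 0.0]
wrist_force: [0.0, -0.8, -0.7]
gripper_width: 0.0332
```

play_rows([
  {"delta_pos": [0, 0, -0.004], "rot": [0, 0, 0]},
  {"delta_pos": [0, 0, -0.004], "rot": [0, 0, 0]},
])

```text
time: 11.12
tcp_pos: [0.4456, -0.1667, 0.0841]
eef_rot: [-0.001, 0.705, 0.709, 0.0]
wrist_force: [-0.2, -0.2, -0.4]
gripper_width: 0.0331
```

play_rows([
  {"delta_pos": [0, 0, -0.004], "rot": [0, 0, 0]},
  {"delta_pos": [0, 0, -0.004], "rot": [0, 0, 0]},
])

```text
time: 11.38
tcp_pos: [0.4455, -0.1667, 0.0828]
eef_rot: [-0.001, 0.705, 0.709, 0.0]
wrist_force: [-0.1, 0.3, -0.4]
gripper_width: 0.0332
```

play_rows([
  {"delta_pos": [0, 0, -0.004], "rot": [0, 0, 0]},
  {"delta_pos": [0, 0, -0.004], "rot": [0, 0, 0]},
])

```text
time: 11.62
tcp_pos: [0.4457, -0.1667, 0.0818]
eef_rot: [-0.001, 0.705, 0.709, 0.0]
wrist_force: [-0.2, 1.8, 2.4]
gripper_width: 0.0336
```

The force rose by about 3 N, which suggests contact. I confirm it with a few averaged readings while holding still.

Run:
```python
from h import *
F=[]
for i in range(6):
    snap("top");st=readout.read_state();F.append(st["wrist_force"])
print(st["tcp_pos"],np.mean(F,0),np.std(F,0),st["gripper_width"])
```

```text
[ 0.44568025 -0.16671208  0.08173492] [0.28186493 0.91813442 3.31224369] [0.25398172 0.29239714 0.5150734 ] 0.03300137485005788
```

Contact is confirmed: +3.3 N steady against a baseline of -0.8 N, with the base at about 37 mm, which agrees with the depth view. Releasing.

play_rows([
  {"delta_pos": [0, 0, 0], "rot": [0, 0, 0]},
  {"delta_pos": [0, 0, 0], "rot": [0, 0, 0]},
  {"delta_pos": [0, 0, 0], "rot": [0, 0, 0]},
  {"delta_pos": [0, 0, 0], "rot": [0, 0, 0]},
  {"delta_pos": [0, 0, 0], "rot": [0, 0, 0]},
  {"delta_pos": [0, 0, 0], "rot": [0, 0, 0]},
], gripper=0.62)

```text
time: 12.68
tcp_pos: [0.4457, -0.1667, 0.0817]
eef_rot: [-0.001, 0.705, 0.709, 0.0]
wrist_force: [0.4, 0.1, 1.4]
gripper_width: 0.0547
```

play_rows([
  {"delta_pos": [0, 0, 0.04], "rot": [0, 0, 0]},
  {"delta_pos": [0, 0, 0.12], "rot": [0, 0, 0]},
  {"delta_pos": [0, 0, 0.25], "rot": [0, 0, 0]},
  {"delta_pos": [0, 0, 0.4], "rot": [0, 0, 0]},
  {"delta_pos": [0, 0, 0.55], "rot": [0, 0, 0]},
  {"delta_pos": [0, 0, 0.55], "rot": [0, 0, 0]},
  {"delta_pos": [0, 0, 0.55], "rot": [0, 0, 0]},
])

```text
time: 13.55
tcp_pos: [0.4453, -0.1665, 0.2463]
eef_rot: [-0.001, 0.705, 0.709, 0.0]
wrist_force: [-0.4, -0.8, -0.7]
gripper_width: 0.0545
```

play_rows([
  {"delta_pos": [-0.1, -0.3, 0.03], "rot": [0, 0, 0]},
  {"delta_pos": [-0.2, -0.6, 0.03], "rot": [0, 0, 0]},
  {"delta_pos": [-0.3, -0.9, 0.03], "rot": [0, 0, 0]},
  {"delta_pos": [-0.3, -0.9, 0.03], "rot": [0, 0, 0]},
  {"delta_pos": [-0.3, -0.9, 0.03], "rot": [0, 0, 0]},
  {"delta_pos": [-0.3, -0.9, 0.03], "rot": [0, 0, 0]},
  {"delta_pos": [-0.3, -0.9, 0.03], "rot": [0, 0, 0]},
])

```text
time: 14.42
tcp_pos: [0.3555, -0.4355, 0.2544]
eef_rot: [-0.002, 0.705, 0.71, 0.001]
wrist_force: [1.2, 0.6, 0.1]
gripper_width: 0.055
```

Run:
```python
from h import *
a=snap("top");b=snap("scene")
im=np.hstack([cv2.resize(a["image"][190:310,200:400],None,fx=2,fy=2),cv2.resize(b["image"][200:360,190:390],(400,240))])
cv2.imwrite("pics/end.png",im[:,:,::-1])
for s in(a,b):
    p=cloud(s);g=np.array([.4455,-.166])
    d=np.linalg.norm(p[...,:2]-g,axis=-1);m=(d<.05)&(p[...,2]>.085);P=p[m]
    if len(P):
        top=np.percentile(P[:,2],95);Q=P[P[:,2]>top-.006]
        c,r=cv2.minEnclosingCircle((Q[:,:2]*1000).astype(np.float32));print(len(P),top.round(4),np.round(c,1),round(r,1))
    for q in((.523,-.357),(.414,-.3585)):
        m=(np.linalg.norm(p[...,:2]-q,axis=-1)<.035)&(abs(p[...,2]-.09)<.005)
        if m.any():print("bottle",p[m].mean(0).round(4),m.sum())
st=readout.read_state();print(st["time"],st["wrist_force"],st["tcp_pos"])
```

```text
255 0.1146 [ 444.5 -167.8] 12.6
bottle [ 0.5231 -0.3567  0.0893] 190
bottle [ 0.4148 -0.3589  0.0894] 201
397 0.1151 [ 443.  -167.2] 12.7
bottle [ 0.5201 -0.3546  0.0901] 151
bottle [ 0.4118 -0.3567  0.0902] 174
14.525 [-0.50545697 -0.10453697 -0.33120364] [ 0.35588252 -0.43532645  0.25509845]
```

View pics/end.png

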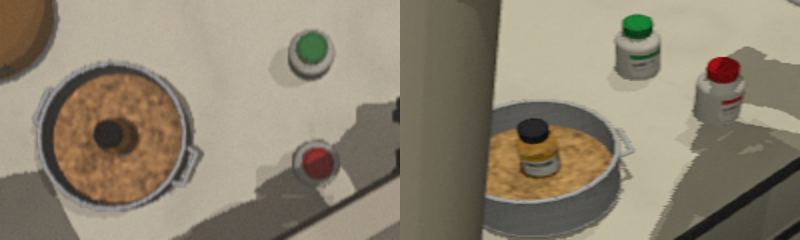

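The dropper stands upright in the middle of the pot, with its cap at (108,135) in the top crop and (533,130) in the scene crop. The other bottles haven't moved and the arm is clear.

```bash
python3 -c "
from station import arm
print(arm.sign_off())"
```

```text
the job is handed in; nothing more can be done
None
```

The dropper bottle is standing upright on the packing near the middle of the pot, and the job was handed in at about 14.5 s of robot time.

- **Placing:** I gripped the dropper round its body and lowered it in small steps, about 1 mm each at the end. The wrist force rose from about -0.8 N to a steady +3.3 N with the bottle's base at about 37 mm. I then opened the jaws without pressing further, lifted straight up and moved the arm clear.
- **Last checks:** In both views the cap is within about 3 mm of the pot's centre, with its top at about 115 mm. That height fits packing at about 37 mm. Both larger bottles are within 1 mm of where they started, and the wrist force is back near zero.
- **Disagreements:** The two cameras differ by about 2–3 mm on positions, close to their stated 2 mm accuracy. No check failed.

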